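# Sort picked goods at a warehouse station and restack the stock cartons

### The job

Sort the picked goods into the order trays: both bottles standing in the blue tray, the tin standing in the yellow tray, and the white carton with the red band lying flat in the cardboard tray. The red-banded carton is in the middle of a stack, so first lift off the small green carton and set it aside on the black mat; once the red-banded one is in its tray, put the green carton back, flat and centred, on top of the big brown carton, which stays where it stands.

Things in the scene. Friction and masses are not known exactly. Their poses are not given: they have to be found in the camera images.
- blue_tray: Blue plastic open tray, outer size 110 (its x) x 150 (its y) x 25 high, walls and floor 4 thick (inner 102 x 142), fixed to the bench. Origin: centre of its underside. Both bottles belong in it, e.g. side by side along its y.
- card_tray: Brown cardboard open tray, outer size 110 (its x) x 150 (its y) x 25 high, walls and floor 4 thick (inner 102 x 142), fixed to the bench. Origin: centre of its underside. The red-banded carton belongs in it.
- yellow_tray: Yellow plastic open tray, outer size 110 (its x) x 150 (its y) x 25 high, walls and floor 4 thick (inner 102 x 142), fixed to the bench. Origin: centre of its underside. The tin belongs in it.
- black_mat: Flat black rubber mat, 130 x 130 x 3 thick, fixed to the bench and empty: the place to set the green carton aside. Origin: centre of its underside.
- brown_carton: Brown cardboard carton, 110 (x) x 90 (y) x 45 high with a pale band, about 0.8 kg, the bottom of the stack; loose, but it must stay where it is. Origin: centre of its underside, z up.
- red_carton: White carton with a red band round its middle, 84 (x) x 60 (y) x 50 high, about 0.22 kg, rigid. It lies flat on the brown carton, roughly centred and lined up with it. Origin: centre of its underside, z up. Grip it across its 60 mm width (y).
- green_carton: Small green carton with a pale band, 60 (x) x 44 (y) x 45 high, about 0.12 kg, rigid. It lies flat on the red-banded carton, roughly centred and lined up with it. The whole stack is 140 mm high, the tallest thing in the work area. Origin: centre of its underside, z up. Grip it across its 44 mm width (y).
- blue_bottle: Dark blue bottle standing upright: round body 40 diameter up to a height of 68, then a shoulder narrowing to a white cap 23 diameter, total height 100, paper band low on the body, about 0.12 kg. Origin: centre of its underside, z up. The bottles and the tin stand in a row across the bench (along world y), at least 30 mm apart; there is more room for fingers before and behind them (world x).
- orange_bottle: Orange bottle standing upright: round body 40 diameter up to a height of 68, then a shoulder narrowing to a white cap 23 diameter, total height 100, paper band low on the body, about 0.12 kg. Origin: centre of its underside, z up. The bottles and the tin stand in a row across the bench (along world y), at least 30 mm apart; there is more room for fingers before and behind them (world x).
- tin: Steel tin with a green band standing upright: plain cylinder 54 diameter, 70 high, about 0.2 kg. Origin: centre of its underside, z up.
Not all that is in view belongs to the job. There is more than one size of the black_mat; the one meant has the size given above.

How it is judged:
By the outcome, as a careful person would: the job done as asked, in the order asked, and still so for the second after the job is handed in, with the robot touching nothing.
It also fails if it takes over 134 s, if anything falls off the work surface, if the arm or the gripper's body presses on something with over 40 N, if the wrist force passes 120 N, or if a joint passes its speed limit or range.

### The arm

A 6-joint arm with a two-finger parallel gripper is mounted at the origin on the work surface. World frame = base frame: x ahead of the robot, y to its left, z up, the work surface at z = 0. Lengths are in mm, angles in rad, forces in N, time in s.
With the tool pointing down it reaches from about 350 to 875 mm from the base axis. Payload 4.2 kg.
Tool frame: the origin (TCP) lies midway between the tips of the shut fingers; the grasp point (between the pads) lies 19 mm behind it (arm.grip_point_offset is the distance from the TCP to the grasp point, in mm); z points along the fingers, x is the direction in which the jaws open and shut, and the axes are right-handed (so a half turn about z gives the same grasp; the last joint's range is limited). The gripper opens to 85 mm and grips with 20 to 120 N. Pads are 22 mm wide; open, the fingers measure 114 mm over their backs; the gripper's body (76 mm by 85 mm) begins 54 mm behind the grasp point. The pads swing forward as they close: fully open they stand 13 mm farther back than shut.
Start: joints at [-0.982, 0.385, 0.008, 0, -1.194, -0.259], TCP at [202.424, -591.29, 231.312] pointing down, gripper open.
Joint ranges: [-3.14, 3.14], [-1.21, 2.06], [-1.07, 1.41], [-3.16, 2.05], [-2.99, -0.16], [-3.1, 3.1]. Speed limits (rad/s): [2.79, 2.79, 3.14, 3.14, 3.14, 3.14].

### API

Orientations are given as a unit quaternion [x, y, z, w].
In Python, from bench import arm gives the robot as it stands.
- The arm moves only by the tool move_arm, never from a script. Its argument "targets" is a list of rows, each a list of 7 numbers: the shift along the tool's x, y, z in cm, then the turn, a rotation vector about the tool's x, y, z in degrees, then the closure in counts, from 0 (fully open) to 255 (shut). In form: [[x, y, z, wx, wy, wz, grip], ...]. A call has 1 to 20 rows; each row is the pose to reach, as a shift and turn from the pose commanded when the call began, along the tool's axes at that moment; what a row does not reach only later rows make up. A row lasts 1/8 s, in which the tool goes at most 62.5 mm and 10.7 degrees, less where a joint would pass 70% of its speed; a pose out of reach is approached as far as the arm can. A call with a gripper value outside its range is refused whole. The fingers move at their own pace and stop on an object; the grip force is fixed at half the most. Time passes only in rows, so rows that repeat a pose let the fingers close. It gives the time, the measured TCP pose, the force and the opening at its end, in the units of the state.
- arm.read_state(): the state, without advancing time (a new reading comes with each control period).
- arm.get_image(name): name is "scene" or "top"; returns (picture, depth): 480x640x3 uint8, blue, green, red; 480x640 float32, mm along the optical axis (not along the pixel's ray), 0 where there is no reading.
- arm.camera_params(name): a dict with "mtx" (3x3 intrinsics, pixels), "dist" ([k1, k2, p1, p2, k3] as OpenCV has them; the pictures are not rectified), "world_to_cam" (4x4, takes a point from world to camera coordinates). Camera axes: x right, y down, z forward; pixel columns grow to the right and rows downward; lengths in mm; the calibration is good to about 2 mm. A picture is of the moment at which its call begins. camera_params takes no time and is no camera call.
- arm.job_done(): hands the job in, once; it reports no verdict.
Trained networks look in the newest picture that a camera, given by its name, has taken for a name from the list of things; names that differ only in an ending like _2 or _b are one class to them, and where a whole thing is asked for, a point or a joint stands for the part that bears it (a point fixed in the world has none). Each returns a list of dicts, best first, with "score" (0 to 1); they miss things now and then, are a little off and sometimes report something else, mostly with a low value. They report only what shows in the picture. A call takes as long as a camera call. They do not tell look-alikes from the thing itself.
- arm.search_frame(thing, camera): "bbox" ([left, top, right, bottom] in pixels, round what is visible of it).
- arm.tip_of(thing, camera): "uv" ([column, row] in pixels: a listed point, or the origin of a listed thing).
The state is a dict: "clock": time; "joints": joint angles; "joint_vel": joint speeds; "joint_efforts": joint torques, N m; "position": TCP position; "ee_rot": TCP orientation; "contact_force": force on the tool from outside, world axes, zero at the start; "wrist_torque": the same for the moment, N m; "gripper_width": finger opening in mm.
Only numpy, scipy, OpenCV 4.12 (cv2) and the standard library are available. Lean on these libraries where they do the work, as an engineer would, in place of code of your own. Each camera call takes 0.05 s, during which the arm holds its last target.

## Working session

There is one attempt and no reset: what is moved stays moved. The work goes in short steps, Python scripts to look and compute and a tool call to move; the robot and the scene stay as the last step left them, time stands still between calls to the robot, and variables do not carry over. Pictures are saved under pics/ and viewed, and the job is handed in when it is done.

Besides the shell and the picture viewer there is one more tool, called after "Emit:" as name(argument=value, ...) on one line, values as JSON. move_arm: Moves the arm, as the interface text tells. Its arguments: {"type":"object","properties":{"targets":{"type":"array","items":{"type":"array","items":{"type":"number"}}}},"required":["targets"]}

```bash
ls; mkdir -p pics
python3 - <<'E'
from bench import arm
import cv2
for n in("scene","top"):
    p,d=arm.get_image(n); cv2.imwrite(f"pics/{n}0.png",p)
    import numpy as np; np.save(f"/tmp/{n}_d.npy",d); np.save(f"/tmp/{n}_p.npy",p)
    print(arm.camera_params(n))
print(arm.read_state())
E
```

```text
pics
{'mtx': array([[479.05861402,   0.        , 313.41576801],
       [  0.        , 479.05861402, 239.09320059],
       [  0.        ,   0.        ,   1.        ]]), 'dist': array([0.04375913, 0.        , 0.        , 0.        , 0.        ]), 'world_to_cam': array([[ 6.77464479e-01,  7.35542574e-01,  4.35907081e-03,
        -3.50657218e+02],
       [ 5.51238797e-01, -5.03771674e-01, -6.65093895e-01,
        -1.12155469e+02],
       [-4.87008899e-01,  4.52980378e-01, -7.46747018e-01,
         1.25729072e+03],
       [ 0.00000000e+00,  0.00000000e+00,  0.00000000e+00,
         1.00000000e+00]])}
{'mtx': array([[443.10623043,   0.        , 320.14431405],
       [  0.        , 443.10623043, 241.60145005],
       [  0.        ,   0.        ,   1.        ]]), 'dist': array([-0.0691884,  0.       ,  0.       ,  0.       ,  0.       ]), 'world_to_cam': array([[-1.31249006e-02, -9.99709714e-01,  2.02045751e-02,
         7.21356797e+01],
       [-9.97181228e-01,  1.15935140e-02, -7.41295419e-02,
         4.11086984e+02],
       [ 7.38737811e-02, -2.11205659e-02, -9.97043924e-01,
         8.78198849e+02],
       [ 0.00000000e+00,  0.00000000e+00,  0.00000000e+00,
         1.00000000e+00]])}
{'clock': 0.1, 'joints': array([-9.82367660e-01,  3.85506643e-01,  6.78086099e-03, -4.20932334e-04,
       -1.19398972e+00, -2.58589628e-01]), 'joint_vel': array([-1.46859691e-03, -2.69218942e-03,  3.24598788e-03,  2.80718335e-03,
       -1.75339649e-05, -7.16397940e-04]), 'joint_efforts': array([-1.96108404e-04, -3.93319273e+01,  1.88929027e+01,  4.19797897e+00,
       -2.62897935e-03, -1.71318866e-07]), 'position': array([ 202.27742315, -590.82584535,  230.32395212]), 'ee_rot': array([ 5.81487531e-01,  8.13554726e-01,  5.22689064e-04, -8.28173911e-04]), 'contact_force': array([-0.79964097, -0.5011686 ,  0.59870084]), 'wrist_torque': array([-0.00884402,  0.01175793, -0.06210505]), 'gripper_width': 85.20002066193759}
```

View pics/scene0.png

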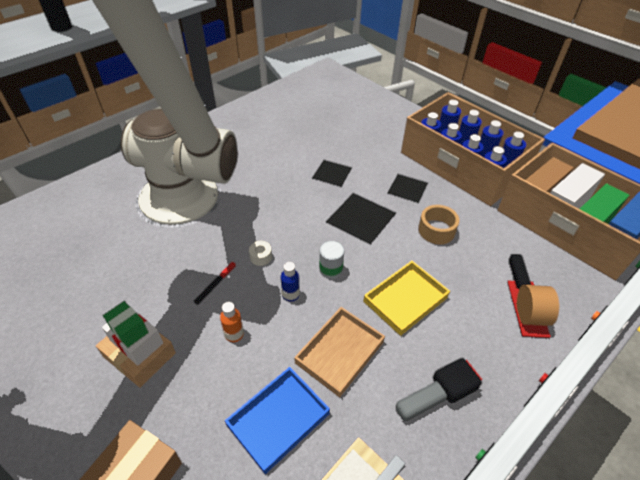

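View pics/top0.png

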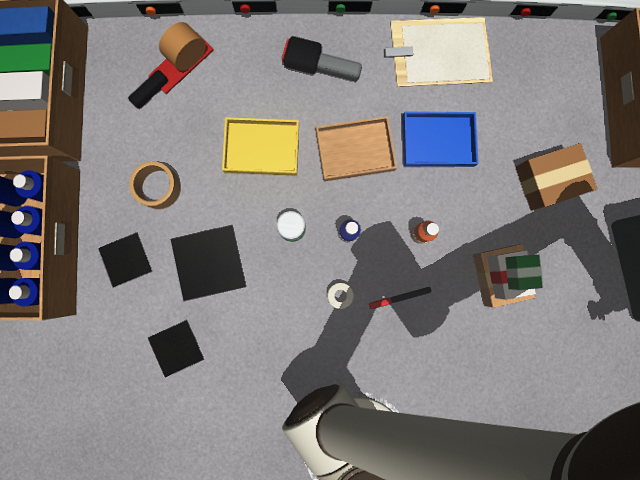

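The top view shows the trays at (260,146) yellow, (356,148) card and (440,139) blue. The large mat is at (208,262), the tin at (291,224), the bottles at (349,229) and (427,231), and the stack at about (508,275). Next I'll build a metric orthographic map from depth.

```bash
cat > h.py <<'E'
import numpy as np, cv2
from bench import arm
def cloud(n,p=None,d=None):
    if p is None: p,d=arm.get_image(n)
    c=arm.camera_params(n)
    v,u=np.nonzero(d>0)
    xy=cv2.undistortPoints(np.stack([u,v],1).astype(np.float64).reshape(-1,1,2),c["mtx"],c["dist"]).reshape(-1,2)
    z=d[v,u]
    P=np.c_[xy*z[:,None],z]
    W=c["world_to_cam"]; P=(P-W[:3,3])@W[:3,:3]
    return P,p[v,u],np.c_[u,v]
def rect(Q):
    r=cv2.minAreaRect(Q[:,:2].astype(np.float32)); return [np.round(x,1) for x in r]
def hsv(C): return cv2.cvtColor(C.reshape(1,-1,3),cv2.COLOR_BGR2HSV)[0].astype(int)
E
python3 - <<'E'
from h import *
for n in("top","scene"):
    P,C,U=cloud(n,np.load(f"/tmp/{n}_p.npy"),np.load(f"/tmp/{n}_d.npy"))
    H=hsv(C)
    print(n,len(P), 'bench z',np.percentile(P[(abs(P[:,2])<8)][:,2],[5,50,95]))
    if n=="top":
        def uvbox(a): return (U[:,0]>=a[0])&(U[:,0]<=a[2])&(U[:,1]>=a[1])&(U[:,1]<=a[3])
        for k,b in dict(yellow=(215,110,305,182),card=(308,110,400,188),blue=(397,105,482,172)).items():
            Q=P[uvbox(b)]
            for lo,hi in((18,30),(10,30),):
                q=Q[(Q[:,2]>lo)&(Q[:,2]<hi)]; print(k,lo,rect(q),len(q))
        m=uvbox((165,218,252,306))&(H[:,2]<50); print('mat',rect(P[m]),np.median(P[m][:,2]))
        for k,b in dict(tin=(270,200,312,246),bb=(330,210,368,248),ob=(408,210,446,248),stack=(465,235,555,312)).items():
            Q=P[uvbox(b)]; print(k,'maxz',Q[:,2].max(), np.histogram(Q[:,2],range(0,160,5))[0])
            q=Q[Q[:,2]>Q[:,2].max()-6]; print(' top',rect(q),q.mean(0),len(q))
E
```

```text
top 305925 bench z [-2.99019082 -0.1813409   3.85587725]
yellow 18 [array([610.4, 186.7]), array([151.9, 110.5]), np.float64(86.9)] 649
yellow 10 [array([610.4, 186.7]), array([152. , 110.5]), np.float64(86.9)] 858
card 18 [array([604. ,  -8.7]), array([110.9, 149.2]), np.float64(8.3)] 630
card 10 [array([604. ,  -8.6]), array([110.9, 149.4]), np.float64(8.3)] 833
blue 18 [array([ 623.8, -184.1]), array([152.1, 113.6]), np.float64(89.9)] 701
blue 10 [array([ 623.8, -184.1]), array([152.1, 113.6]), np.float64(89.9)] 966
mat [array([373. , 296.2]), array([128.4, 129. ]), np.float64(12.2)] 2.4841363558249734
tin maxz 74.21120720261735 [524   0   5   3   6   2   8  17   6   3   9   6   5 305 312   0   0   0
   0   0   0   0   0   0   0   0   0   0   0   0   0]
 top [array([441. , 123.9]), array([51.2, 51.8]), np.float64(88.9)] [440.88959981 123.41367532  70.25297902] 556
bb maxz 102.45676427375071 [449   2   6   2   5   6  13   3   8   2   8   7   4  50 117  36   4   4
   3  81  39   0   0   0   0   0   0   0   0   0   0]
 top [array([431. ,  10.1]), array([20.5, 22.1]), np.float64(0.1)] [431.15162942  10.54602226  99.48553848] 117
ob maxz 102.75187001107038 [422   4  10  12  12  12  18  16   4  18  14  12  15  60  88  38  10   8
   8  76  48   0   0   0   0   0   0   0   0   0   0]
 top [array([ 427.5, -138.3]), array([20.7, 22.6]), np.float64(0.1)] [ 427.42512854 -137.96557328   99.59188532] 120
stack maxz 143.66697404120237 [1681   56   52   57   58   49   58   58  442  323   48   40   44   42
   49   48   49   46  383  241   40   39   42   44   36   40   51  516
  315    0    0]
 top [array([ 345.2, -299. ]), array([59.2, 45.3]), np.float64(2.7)] [ 345.32983393 -298.76215676  139.86036171] 752
scene 306014 bench z [-3.15660877 -0.14845684  3.81834513]
```

Run:
```python
from h import *
for n in("top","scene"):
    P,C,U=cloud(n,np.load(f"/tmp/{n}_p.npy"),np.load(f"/tmp/{n}_d.npy"))
    def near(x,y,r,lo,hi): return P[(np.hypot(P[:,0]-x,P[:,1]-y)<r)&(P[:,2]>lo)&(P[:,2]<hi)]
    for k,a in dict(green=(345,-299,80,135,146),greenbody=(345,-299,80,110,146),red=(345,-299,80,88,100),redbody=(345,-299,80,60,100),brown=(345,-299,95,40,50),brownbody=(345,-299,95,15,50),tin=(441,124,40,64,76),tinb=(441,124,40,15,76),bcap=(431,10,40,92,104),bb=(431,10,30,15,104),ocap=(427,-138,40,92,104),ob=(427,-138,30,15,104),
      yel=(610,187,100,18,30),card=(604,-9,100,18,30),blue=(624,-184,100,18,30)).items():
        q=near(*a); print(n,k,rect(q),len(q))
```

```text
top green [array([ 345.1, -299.3]), array([59.5, 45.9]), np.float64(2.4)] 831
top greenbody [array([ 345.2, -299.2]), array([59.3, 47. ]), np.float64(3.2)] 1044
top red [array([ 340.4, -295.2]), array([83.4, 62. ]), np.float64(8.8)] 640
top redbody [array([ 340.4, -295.2]), array([83.5, 62. ]), np.float64(8.8)] 902
top brown [array([ 338.8, -302.2]), array([110. ,  91.5]), np.float64(11.1)] 765
top brownbody [array([ 338.9, -302. ]), array([109.9,  92.1]), np.float64(11.3)] 1045
top tin [array([441., 124.]), array([51.4, 51.8]), np.float64(88.8)] 619
top tinb [array([440.4, 123.3]), array([52.9, 53. ]), np.float64(88.8)] 682
top bcap [array([431. ,  10.1]), array([20.5, 22.1]), np.float64(0.1)] 122
top bb [array([430.7,  10.9]), array([38.7, 39.1]), np.float64(81.9)] 392
top ocap [array([ 427.7, -138.1]), array([21.4, 22.3]), np.float64(25.6)] 127
top ob [array([ 426.4, -135. ]), array([40.3, 35.2]), np.float64(18.6)] 469
top yel [array([610.4, 186.7]), array([151.9, 110.5]), np.float64(86.9)] 649
top card [array([605.8, -21.1]), array([110.9, 174.3]), np.float64(8.3)] 633
top blue [
[... 569 characters left out ...]
ne tin [array([443. , 121.9]), array([50.3, 53.5]), np.float64(45.9)] 384
scene tinb [array([442.8, 120.9]), array([53. , 54.1]), np.float64(60.0)] 724
scene bcap [array([433.5,   9.2]), array([20.5, 22.2]), np.float64(49.0)] 95
scene bb [array([436.7,   6.5]), array([39.5, 33. ]), np.float64(57.3)] 555
scene ocap [array([ 430.2, -139.7]), array([22.2, 22.3]), np.float64(85.4)] 119
scene ob [array([ 433. , -141.5]), array([39.6, 32.9]), np.float64(61.4)] 629
scene yel [array([610.8, 185.3]), array([153.4, 111.1]), np.float64(87.2)] 630
scene card [array([604.6,  -9.2]), array([111., 152.]), np.float64(8.4)] 733
scene blue [array([ 624.8, -185. ]), array([151.8, 113.1]), np.float64(89.8)] 954
```

```bash
cat >> h.py <<'E'
from scipy.spatial.transform import Rotation as R
def plan(*T):
    s=arm.read_state(); p=s["position"]; R0=R.from_quat(s["ee_rot"])
    print("at",np.round(p,1),"t",s["clock"],"yaw",np.round(np.degrees(np.arctan2(*R0.as_matrix()[[1,0],0])),1),"F",np.round(s["contact_force"],1),"w",round(s["gripper_width"],1))
    for x,y,z,yaw in T:
        D=R.from_euler("z",yaw,degrees=True)*R.from_euler("x",180,degrees=True)
        sh=R0.inv().apply(np.array([x,y,z])-p)/10
        rv=np.degrees((R0.inv()*D).as_rotvec())
        print([x,y,z,yaw],"->",np.round(sh,2).tolist(),np.round(rv,1).tolist())
E
python3 - <<'E'
from h import *
plan((429,-139,230,180),(429,-139,120,180),(429,-139,32,180))
E
```

```text
at [ 202.3 -590.8  230.3] t 0.1 yaw 108.9 F [-0.8 -0.5  0.6] w 85.2
[429, -139, 230, 180] -> [35.41, 36.08, 0.1] [0.1, -0.1, -71.1]
[429, -139, 120, 180] -> [35.39, 36.08, 11.1] [0.1, -0.1, -71.1]
[429, -139, 32, 180] -> [35.37, 36.08, 19.9] [0.1, -0.1, -71.1]
```

Emit:
move_arm(targets=[[35.4,36.1,0.1,0.1,-0.1,-71,0],[35.4,36.1,0.1,0.1,-0.1,-71,0],[35.4,36.1,0.1,0.1,-0.1,-71,0],[35.4,36.1,0.1,0.1,-0.1,-71,0],[35.4,36.1,0.1,0.1,-0.1,-71,0],[35.4,36.1,0.1,0.1,-0.1,-71,0],[35.4,36.1,0.1,0.1,-0.1,-71,0],[35.4,36.1,0.1,0.1,-0.1,-71,0],[35.4,36.1,0.1,0.1,-0.1,-71,0],[35.4,36.1,0.1,0.1,-0.1,-71,0],[35.4,36.1,4,0.1,-0.1,-71,0],[35.4,36.1,8,0.1,-0.1,-71,0],[35.4,36.1,11,0.1,-0.1,-71,0],[35.4,36.1,11,0.1,-0.1,-71,0],[35.4,36.1,11,0.1,-0.1,-71,0]])

```text
clock: 1.98
position: [429.9, -140.4, 122.4]
ee_rot: [0.002, 1.0, -0.001, 0.001]
contact_force: [-0.1, -0.8, 0.6]
gripper_width: 85.4
```

Run:
```python
from h import *
plan((429,-139,60,180),(429,-139,32,180))
```

```text
at [ 429.9 -140.4  122.4] t 1.975 yaw 179.8 F [-0.1 -0.8  0.6] w 85.4
[429, -139, 60, 180] -> [0.1, 0.16, 6.24] [-0.2, 0.1, -0.2]
[429, -139, 32, 180] -> [0.11, 0.16, 9.04] [-0.2, 0.1, -0.2]
```

Emit:
move_arm(targets=[[0.1,0.15,3,-0.2,0.1,0,0],[0.1,0.15,6,-0.2,0.1,0,0],[0.1,0.15,8,-0.2,0.1,0,0],[0.1,0.15,9,-0.2,0.1,0,0],[0.1,0.15,9,-0.2,0.1,0,0],[0.1,0.15,9,-0.2,0.1,0,255],[0.1,0.15,9,-0.2,0.1,0,255],[0.1,0.15,9,-0.2,0.1,0,255],[0.1,0.15,9,-0.2,0.1,0,255],[0.1,0.15,9,-0.2,0.1,0,255],[0.1,0.15,9,-0.2,0.1,0,255],[0.1,0.15,9,-0.2,0.1,0,255],[0.1,0.15,9,-0.2,0.1,0,255]])

```text
clock: 3.6
position: [428.6, -138.2, 32.2]
ee_rot: [0.001, 1.0, 0.001, -0.0]
contact_force: [-1.9, 0.1, 6.2]
gripper_width: 38.7
```

Run:
```python
from h import *
plan((429,-139,130,180),(624,-221,130,180),(624,-221,60,180),(624,-221,38,180))
```

```text
at [ 428.6 -138.2   32.2] t 3.6 yaw 179.9 F [-1.9  0.1  6.2] w 38.7
[429, -139, 130, 180] -> [-0.03, -0.07, -9.78] [0.1, -0.0, -0.1]
[624, -221, 130, 180] -> [-19.54, -8.24, -9.8] [0.1, -0.0, -0.1]
[624, -221, 60, 180] -> [-19.55, -8.25, -2.8] [0.1, -0.0, -0.1]
[624, -221, 38, 180] -> [-19.55, -8.25, -0.6] [0.1, -0.0, -0.1]
```

Emit:
move_arm(targets=[[0,0,-2,0,0,0,255],[0,0,-5,0,0,0,255],[0,0,-9,0,0,0,255],[-2,-0.8,-9.8,0,0,0,255],[-6,-2.5,-9.8,0,0,0,255],[-11,-4.6,-9.8,0,0,0,255],[-15,-6.3,-9.8,0,0,0,255],[-18,-7.6,-9.8,0,0,0,255],[-19.5,-8.2,-9.8,0,0,0,255],[-19.5,-8.2,-9,0,0,0,255],[-19.5,-8.2,-6,0,0,0,255],[-19.5,-8.2,-3,0,0,0,255],[-19.5,-8.2,-1.5,0,0,0,255],[-19.5,-8.2,-1,0,0,0,255],[-19.5,-8.2,-1,0,0,0,255]])

```text
clock: 5.48
position: [623.5, -220.5, 41.5]
ee_rot: [0.001, 1.0, 0.0, -0.0]
contact_force: [-0.2, 0.5, -1.4]
gripper_width: 38.7
```

Run:
```python
from h import *
plan((624,-221,36.5,180))
p,d=arm.get_image("scene"); cv2.imwrite("pics/s1.png",p[150:,:][:,:])
```

```text
at [ 623.5 -220.5   41.5] t 5.475 yaw 179.9 F [-0.2  0.5 -1.4] w 38.7
[624, -221, 36.5, 180] -> [-0.05, -0.05, 0.5] [0.1, -0.0, -0.1]
```

View pics/s1.png

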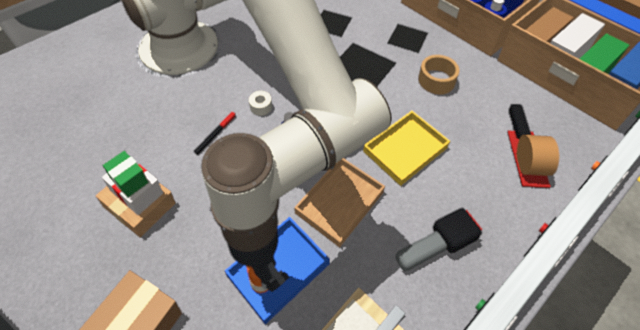

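The scene shows the gripper holding the orange bottle over the blue tray, at about (255,275) in the crop. I'll lower it and release.

Emit:
move_arm(targets=[[0,0,0.2,0,0,0,255],[0,0,0.4,0,0,0,255],[0,0,0.5,0,0,0,255],[0,0,0.5,0,0,0,255]])

```text
clock: 6.02
position: [623.2, -220.5, 36.3]
ee_rot: [0.001, 1.0, 0.001, -0.001]
contact_force: [-0.5, 1.2, 1.0]
gripper_width: 38.7
```

Emit:
move_arm(targets=[[0,0,0,0,0,0,150],[0,0,0,0,0,0,80],[0,0,0,0,0,0,0],[0,0,0,0,0,0,0],[0,0,0,0,0,0,0],[0,0,-3,0,0,0,0],[0,0,-7,0,0,0,0],[0,0,-11,0,0,0,0],[0,0,-12,0,0,0,0],[0,0,-12,0,0,0,0]])

```text
clock: 7.28
position: [623.4, -220.6, 156.2]
ee_rot: [0.001, 1.0, 0.001, -0.0]
contact_force: [-0.3, 0.2, -0.5]
gripper_width: 85.6
```

Run:
```python
from h import *
plan((432,10,135,180),(432,10,60,180),(432,10,32,180))
```

```text
at [ 623.4 -220.6  156.2] t 7.275 yaw 179.9 F [-0.3  0.2 -0.5] w 85.6
[432, 10, 135, 180] -> [19.19, 23.01, 2.17] [0.1, -0.0, -0.1]
[432, 10, 60, 180] -> [19.18, 23.0, 9.67] [0.1, -0.0, -0.1]
[432, 10, 32, 180] -> [19.18, 23.0, 12.47] [0.1, -0.0, -0.1]
```

Emit:
move_arm(targets=[[3,3.6,0,0,0,0,0],[7,8.4,0.5,0,0,0,0],[11,13.2,1,0,0,0,0],[15,18,1.5,0,0,0,0],[18,21.6,2.2,0,0,0,0],[19.2,23,2.2,0,0,0,0],[19.2,23,2.2,0,0,0,0],[19.2,23,5,0,0,0,0],[19.2,23,8.5,0,0,0,0],[19.2,23,11,0,0,0,0],[19.2,23,12.2,0,0,0,0],[19.2,23,12.4,0,0,0,0],[19.2,23,12.4,0,0,0,255],[19.2,23,12.4,0,0,0,255],[19.2,23,12.4,0,0,0,255],[19.2,23,12.4,0,0,0,255],[19.2,23,12.4,0,0,0,255],[19.2,23,12.4,0,0,0,255],[19.2,23,12.4,0,0,0,255],[19.2,23,12.4,0,0,0,255]])

```text
clock: 9.78
position: [432.1, 10.0, 33.5]
ee_rot: [0.001, 1.0, 0.001, 0.0]
contact_force: [-2.4, 0.8, 6.3]
gripper_width: 38.1
```

Run:
```python
from h import *
plan((432,10,135,180),(624,-148,160,180),(624,-148,60,180),(624,-148,40,180),(624,-148,36.5,180))
```

```text
at [432.1  10.   33.5] t 9.775 yaw 179.9 F [-2.4  0.8  6.3] w 38.1
[432, 10, 135, 180] -> [0.0, 0.01, -10.15] [0.1, 0.0, -0.1]
[624, -148, 160, 180] -> [-19.21, -15.76, -12.67] [0.1, 0.0, -0.1]
[624, -148, 60, 180] -> [-19.21, -15.78, -2.67] [0.1, 0.0, -0.1]
[624, -148, 40, 180] -> [-19.21, -15.78, -0.67] [0.1, 0.0, -0.1]
[624, -148, 36.5, 180] -> [-19.21, -15.78, -0.32] [0.1, 0.0, -0.1]
```

Emit:
move_arm(targets=[[0,0,-2,0,0,0,255],[0,0,-5,0,0,0,255],[0,0,-9,0,0,0,255],[-2,-1.6,-10,0,0,0,255],[-6,-4.9,-10,0,0,0,255],[-10,-8.2,-10,0,0,0,255],[-14,-11.5,-10,0,0,0,255],[-17.5,-14.3,-10,0,0,0,255],[-19.2,-15.8,-10,0,0,0,255],[-19.2,-15.8,-9,0,0,0,255],[-19.2,-15.8,-6,0,0,0,255],[-19.2,-15.8,-3,0,0,0,255],[-19.2,-15.8,-1.3,0,0,0,255],[-19.2,-15.8,-0.8,0,0,0,255],[-19.2,-15.8,-0.5,0,0,0,255],[-19.2,-15.8,-0.35,0,0,0,255],[-19.2,-15.8,-0.35,0,0,0,255]])

```text
clock: 11.9
position: [623.9, -148.4, 37.6]
ee_rot: [0.001, 1.0, 0.001, 0.0]
contact_force: [-2.6, 1.7, 6.3]
gripper_width: 38.4
```

Contact felt at 6 N, so the bottle is down. Releasing it.

Emit:
move_arm(targets=[[0,0,0,0,0,0,150],[0,0,0,0,0,0,80],[0,0,0,0,0,0,0],[0,0,0,0,0,0,0],[0,0,0,0,0,0,0],[0,0,-3,0,0,0,0],[0,0,-7,0,0,0,0],[0,0,-11,0,0,0,0],[0,0,-12,0,0,0,0],[0,0,-12,0,0,0,0]])

```text
clock: 13.15
position: [623.5, -148.6, 155.8]
ee_rot: [0.001, 1.0, 0.001, -0.0]
contact_force: [-0.3, 0.1, -0.9]
gripper_width: 85.2
```

Run:
```python
from h import *
plan((442,123,135,180),(442,123,60,180),(442,123,27,180))
```

```text
at [ 623.5 -148.6  155.8] t 13.15 yaw 179.9 F [-0.3  0.1 -0.9] w 85.2
[442, 123, 135, 180] -> [18.21, 27.12, 2.13] [0.1, -0.0, -0.1]
[442, 123, 60, 180] -> [18.2, 27.1, 9.63] [0.1, -0.0, -0.1]
[442, 123, 27, 180] -> [18.2, 27.1, 12.93] [0.1, -0.0, -0.1]
```

Emit:
move_arm(targets=[[2.7,4,0,0,0,0,0],[6,9,0.5,0,0,0,0],[9.5,14,1,0,0,0,0],[13,19.3,1.5,0,0,0,0],[16.5,24.6,2.2,0,0,0,0],[18.2,27.1,2.2,0,0,0,0],[18.2,27.1,2.2,0,0,0,0],[18.2,27.1,5,0,0,0,0],[18.2,27.1,8.5,0,0,0,0],[18.2,27.1,11.5,0,0,0,0],[18.2,27.1,12.7,0,0,0,0],[18.2,27.1,12.9,0,0,0,0],[18.2,27.1,12.9,0,0,0,255],[18.2,27.1,12.9,0,0,0,255],[18.2,27.1,12.9,0,0,0,255],[18.2,27.1,12.9,0,0,0,255],[18.2,27.1,12.9,0,0,0,255],[18.2,27.1,12.9,0,0,0,255],[18.2,27.1,12.9,0,0,0,255]])

```text
clock: 15.52
position: [442.6, 123.3, 28.3]
ee_rot: [0.001, 1.0, 0.001, 0.0]
contact_force: [-0.5, 0.2, 6.6]
gripper_width: 53.0
```

Run:
```python
from h import *
plan((442,123,135,180),(610.5,186,135,180),(610.5,186,32,180))
```

```text
at [442.6 123.3  28.3] t 15.525 yaw 179.9 F [-0.5  0.2  6.6] w 53.0
[442, 123, 135, 180] -> [0.05, -0.01, -10.67] [0.1, 0.0, -0.1]
[610.5, 186, 135, 180] -> [-16.79, 6.32, -10.64] [0.1, 0.0, -0.1]
[610.5, 186, 32, 180] -> [-16.78, 6.29, -0.34] [0.1, 0.0, -0.1]
```

Emit:
move_arm(targets=[[0,0,-2,0,0,0,255],[0,0,-5,0,0,0,255],[0,0,-8,0,0,0,255],[-2,0.7,-9,0,0,0,255],[-6,2.3,-9,0,0,0,255],[-10,3.8,-9,0,0,0,255],[-14,5.3,-9,0,0,0,255],[-16.8,6.3,-9,0,0,0,255],[-16.8,6.3,-9,0,0,0,255],[-16.8,6.3,-6,0,0,0,255],[-16.8,6.3,-3,0,0,0,255],[-16.8,6.3,-1.3,0,0,0,255],[-16.8,6.3,-0.8,0,0,0,255],[-16.8,6.3,-0.5,0,0,0,255],[-16.8,6.3,-0.35,0,0,0,255],[-16.8,6.3,-0.35,0,0,0,255]])

```text
clock: 17.52
position: [610.5, 185.8, 32.3]
ee_rot: [0.001, 1.0, 0.001, 0.0]
contact_force: [-3.2, -0.3, 5.8]
gripper_width: 52.8
```

Emit:
move_arm(targets=[[0,0,0,0,0,0,100],[0,0,0,0,0,0,50],[0,0,0,0,0,0,0],[0,0,0,0,0,0,0],[0,0,0,0,0,0,0],[0,0,-3,0,0,0,0],[0,0,-7,0,0,0,0],[0,0,-12,0,0,0,0],[0,0,-18,0,0,0,0],[0,0,-20,0,0,0,0],[0,0,-20,0,0,0,0]])

```text
clock: 18.9
position: [610.9, 185.7, 232.5]
ee_rot: [0.001, 1.0, 0.002, 0.001]
contact_force: [-1.4, -0.2, -0.4]
gripper_width: 85.3
```

Run:
```python
from h import *
plan((345.2,-299.5,232,93),(345.2,-299.5,140,93),(345.2,-299.5,102,93))
p,d=arm.get_image("top"); cv2.imwrite("pics/t2.png",p)
P,C,U=cloud("top",p,d)
for x,y in((624,-221),(624,-148),(610,186)):
    q=P[(np.hypot(P[:,0]-x,P[:,1]-y)<30)&(P[:,2]>60)&(P[:,2]<112)]; 
    q=q[q[:,2]>q[:,2].max()-7] if len(q) else q
    print(len(q), rect(q) if len(q)>3 else '', q[:,2].max() if len(q) else '')
```

```text
at [610.9 185.7 232.5] t 18.9 yaw 179.9 F [-1.4 -0.2 -0.4] w 85.3
[345.2, -299.5, 232, 93] -> [26.48, -48.56, -0.19] [0.3, -0.0, 86.9]
[345.2, -299.5, 140, 93] -> [26.5, -48.6, 9.01] [0.3, -0.0, 86.9]
[345.2, -299.5, 102, 93] -> [26.51, -48.61, 12.81] [0.3, -0.0, 86.9]
102 [array([ 621.4, -221.2]), array([20.5, 22.1]), np.float64(57.4)] 107.92407386258624
109 [array([ 622.3, -147.4]), array([21.5, 20.4]), np.float64(29.0)] 106.54587711116407
506 [array([607.5, 183.9]), array([46.8, 53.4]), np.float64(66.4)] 77.8682163461098
```

View pics/t2.png

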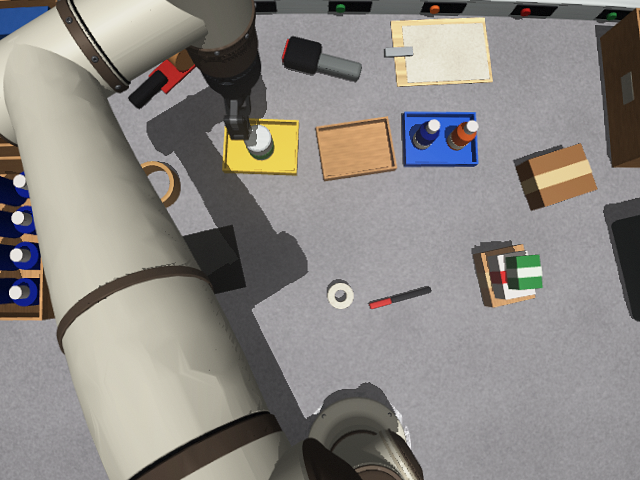

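Both bottles stand in the blue tray with caps at about (432,127) and (472,127), and the tin stands in the yellow tray at (260,138). Next is the green carton.

Emit:
move_arm(targets=[[3,-5.5,0,0,0,10,0],[6,-11,0,0,0,20,0],[9,-16.5,0,0,0,30,0],[12,-22,0,0,0,40,0],[15,-27.5,0,0,0,50,0],[18,-33,0,0,0,60,0],[21,-38.5,0,0,0,70,0],[24,-44,0,0,0,80,0],[26.5,-48.6,0,0.2,0,87,0],[26.5,-48.6,0,0.2,0,87,0],[26.5,-48.6,0,0.2,0,87,0],[26.5,-48.6,3,0.2,0,87,0],[26.5,-48.6,6,0.2,0,87,0],[26.5,-48.6,6,0.2,0,87,0],[26.5,-48.6,6,0.2,0,87,0]])

```text
clock: 20.82
position: [345.4, -299.9, 171.0]
ee_rot: [0.688, 0.726, -0.002, -0.0]
contact_force: [-0.4, -0.4, 0.0]
gripper_width: 85.5
```

Run:
```python
from h import *
plan((345.2,-299.5,140,93),(345.2,-299.5,103,93))
```

```text
at [ 345.4 -299.9  171. ] t 20.825 yaw 93.0 F [-0.4 -0.4  0. ] w 85.5
[345.2, -299.5, 140, 93] -> [0.04, -0.01, 3.1] [-0.2, 0.1, 0.0]
[345.2, -299.5, 103, 93] -> [0.05, -0.0, 6.8] [-0.2, 0.1, 0.0]
```

Emit:
move_arm(targets=[[0,0,2,0,0,0,0],[0,0,4.5,0,0,0,0],[0,0,6.3,0,0,0,0],[0,0,6.8,0,0,0,0],[0,0,6.8,0,0,0,0],[0,0,6.8,0,0,0,255],[0,0,6.8,0,0,0,255],[0,0,6.8,0,0,0,255],[0,0,6.8,0,0,0,255],[0,0,6.8,0,0,0,255],[0,0,6.8,0,0,0,255],[0,0,6.8,0,0,0,255]])

```text
clock: 22.32
position: [344.7, -300.5, 103.0]
ee_rot: [0.689, 0.725, -0.001, -0.0]
contact_force: [-0.1, 1.9, 5.0]
gripper_width: 43.3
```

Run:
```python
from h import *
plan((345.2,-299.5,200,93),(373,296,200,102),(373,296,14,102))
```

```text
at [ 344.7 -300.5  103. ] t 22.325 yaw 92.9 F [-0.1  1.9  5. ] w 43.3
[345.2, -299.5, 200, 93] -> [0.08, 0.04, -9.7] [-0.1, 0.1, -0.1]
[373, 296, 200, 102] -> [59.42, 5.84, -9.82] [-0.1, 0.1, -9.1]
[373, 296, 14, 102] -> [59.45, 5.89, 8.78] [-0.1, 0.1, -9.1]
```

Emit:
move_arm(targets=[[0,0,-1.5,0,0,0,255],[0,0,-4,0,0,0,255],[0,0,-7,0,0,0,255],[2,1.5,-8.5,0,0,0,255],[6,4.5,-8.5,0,0,-1,255],[10.5,7,-8.5,0,0,-1.5,255],[15,9,-8.5,0,0,-2,255],[20,10.5,-8.5,0,0,-3,255],[25,11.2,-8.5,0,0,-4,255],[30,11.5,-8.5,0,0,-5,255],[35,11.2,-8.5,0,0,-6,255],[40,10.5,-8.5,0,0,-7,255],[45,9.5,-8.5,0,0,-8,255],[50,8.3,-8.5,0,0,-9,255],[54.5,7,-8.5,0,0,-9,255],[58,6,-8.5,0,0,-9,255],[59.4,5.9,-8.5,0,0,-9,255],[59.4,5.9,-5,0,0,-9,255],[59.4,5.9,-1,0,0,-9,255],[59.4,5.9,0,0,0,-9,255]])

```text
clock: 24.82
position: [371.9, 293.7, 99.1]
ee_rot: [0.631, 0.776, -0.005, -0.001]
contact_force: [-0.1, 0.6, -0.8]
gripper_width: 43.3
```

Run:
```python
from h import *
plan((373,296,40,102),(373,296,14,102),(373,296,11,102))
```

```text
at [371.9 293.7  99.1] t 24.825 yaw 101.8 F [-0.1  0.6 -0.8] w 43.3
[373, 296, 40, 102] -> [0.23, 0.2, 5.9] [-0.5, 0.3, -0.2]
[373, 296, 14, 102] -> [0.24, 0.23, 8.5] [-0.5, 0.3, -0.2]
[373, 296, 11, 102] -> [0.24, 0.23, 8.8] [-0.5, 0.3, -0.2]
```

Emit:
move_arm(targets=[[0,0,1,0,0,0,255],[0,0,4,0,0,0,255],[0,0,7,0,0,0,255],[0,0,8,0,0,0,255],[0,0,8.3,0,0,0,255],[0,0,8.6,0,0,0,255],[0,0,8.6,0,0,0,255],[0,0,8.6,0,0,0,255]])

```text
clock: 25.82
position: [372.9, 296.2, 16.1]
ee_rot: [0.63, 0.777, -0.001, -0.001]
contact_force: [-0.1, -0.2, -1.5]
gripper_width: 43.6
```

Run:
```python
from h import *
plan((373,296,14,102),(373,296,11,102))
```

```text
at [372.9 296.2  16.1] t 25.825 yaw 101.9 F [-0.1 -0.2 -1.5] w 43.6
[373, 296, 14, 102] -> [-0.03, 0.01, 0.21] [-0.2, -0.0, -0.1]
[373, 296, 11, 102] -> [-0.03, 0.01, 0.51] [-0.2, -0.0, -0.1]
```

Emit:
move_arm(targets=[[0,0,0.2,0,0,0,255],[0,0,0.35,0,0,0,255],[0,0,0.5,0,0,0,255],[0,0,0.5,0,0,0,255]])

```text
clock: 26.32
position: [372.6, 295.9, 11.0]
ee_rot: [0.63, 0.777, -0.002, -0.001]
contact_force: [-2.2, -1.1, 5.1]
gripper_width: 43.8
```

Emit:
move_arm(targets=[[0,0,0,0,0,0,120],[0,0,0,0,0,0,60],[0,0,0,0,0,0,0],[0,0,0,0,0,0,0],[0,0,0,0,0,0,0],[0,0,-3,0,0,0,0],[0,0,-7,0,0,0,0],[0,0,-12,0,0,0,0],[0,0,-16,0,0,0,0],[0,0,-16,0,0,0,0]])

```text
clock: 27.58
position: [374.4, 297.7, 173.9]
ee_rot: [0.63, 0.777, 0.003, -0.001]
contact_force: [0.5, 0.1, -1.1]
gripper_width: 85.4
```

Run:
```python
from h import *
for n in("top","scene"):
    P,C,U=cloud(n)
    def near(x,y,r,lo,hi): return P[(np.hypot(P[:,0]-x,P[:,1]-y)<r)&(P[:,2]>lo)&(P[:,2]<hi)]
    for k,a in dict(red=(341,-297,80,88,100),redbody=(341,-297,80,60,100),brown=(341,-302,95,38,50),green=(373,296,60,38,54)).items():
        q=near(*a); print(n,k,len(q),rect(q) if len(q)>4 else '')
plan((341.4,-296.5,172,98.7))
```

```text
top red 1443 [array([ 340.3, -295.9]), array([83.9, 63.4]), np.float64(8.7)]
top redbody 1697 [array([ 340.3, -295.9]), array([83.9, 63.4]), np.float64(8.6)]
top brown 788 [array([ 338.9, -302.2]), array([109.9,  92.2]), np.float64(11.1)]
top green 419 [array([367.3, 294.3]), array([48.8, 45.5]), np.float64(10.6)]
scene red 1443 [array([ 341.1, -297.8]), array([88.1, 62.4]), np.float64(8.9)]
scene redbody 1838 [array([ 341.3, -297.8]), array([88.5, 62.5]), np.float64(8.9)]
scene brown 1008 [array([ 341.4, -304.4]), array([112. ,  90.4]), np.float64(12.2)]
scene green 371 [array([375.1, 292.9]), array([61.3, 47.3]), np.float64(13.3)]
at [372.8 295.7 170.3] t 27.675 yaw 101.9 F [-0.2 -0.1 -0.4] w 85.3
[341.4, -296.5, 172, 98.7] -> [-57.31, -15.26, -0.11] [-0.2, -0.0, 3.2]
```

Emit:
move_arm(targets=[[-2,1,0,0,0,0,0],[-6,3,0,0,0,0,0],[-11,4,0,0,0,1,0],[-16,4.5,0,0,0,1,0],[-21,4.5,0,0,0,1,0],[-26,3.5,0,0,0,2,0],[-31,2,0,0,0,2,0],[-36,0,0,0,0,2,0],[-41,-3,0,0,0,3,0],[-46,-6.5,0,0,0,3.2,0],[-51,-10.5,0,0,0,3.2,0],[-55,-13.5,0,0,0,3.2,0],[-57.3,-15.3,0,0,0,3.2,0],[-57.3,-15.3,3,0,0,3.2,0],[-57.3,-15.3,6,0,0,3.2,0],[-57.3,-15.3,6,0,0,3.2,0],[-57.3,-15.3,6,0,0,3.2,0]])

```text
clock: 29.8
position: [341.6, -296.4, 111.3]
ee_rot: [0.651, 0.759, -0.002, -0.001]
contact_force: [-0.2, 0.4, 0.2]
gripper_width: 85.4
```

Run:
```python
from h import *
plan((341,-296.8,53,98.7))
```

```text
at [ 341.6 -296.4  111.3] t 29.8 yaw 98.7 F [-0.2  0.4  0.2] w 85.4
[341, -296.8, 53, 98.7] -> [-0.03, -0.04, 5.83] [-0.2, 0.0, 0.0]
```

Emit:
move_arm(targets=[[0,0,2,0,0,0,0],[0,0,4,0,0,0,0],[0,0,5.4,0,0,0,0],[0,0,5.8,0,0,0,0],[0,0,5.8,0,0,0,0],[0,0,5.8,0,0,0,255],[0,0,5.8,0,0,0,255],[0,0,5.8,0,0,0,255],[0,0,5.8,0,0,0,255],[0,0,5.8,0,0,0,255],[0,0,5.8,0,0,0,255]])

```text
clock: 31.18
position: [341.9, -296.6, 54.2]
ee_rot: [0.651, 0.759, -0.001, -0.0]
contact_force: [0.3, 1.1, 5.8]
gripper_width: 59.7
```

Run:
```python
from h import *
plan((341,-296.8,160,98.7),(604.3,-9,160,98.3),(604.3,-9,30,98.3),(604.3,-9,12,98.3))
```

```text
at [ 341.9 -296.6   54.2] t 31.175 yaw 98.7 F [0.3 1.1 5.8] w 59.7
[341, -296.8, 160, 98.7] -> [-0.03, -0.11, -10.58] [-0.1, 0.1, 0.0]
[604.3, -9, 160, 98.3] -> [24.43, 30.27, -10.68] [-0.1, 0.1, 0.4]
[604.3, -9, 30, 98.3] -> [24.45, 30.3, 2.32] [-0.1, 0.1, 0.4]
[604.3, -9, 12, 98.3] -> [24.45, 30.31, 4.12] [-0.1, 0.1, 0.4]
```

Emit:
move_arm(targets=[[0,0,-1.5,0,0,0,255],[0,0,-4,0,0,0,255],[0,0,-7,0,0,0,255],[0,0,-10,0,0,0,255],[2,2.5,-10.7,0,0,0,255],[5,6.2,-10.7,0,0,0,255],[8.5,10.5,-10.7,0,0,0,255],[12,14.9,-10.7,0,0,0,255],[15.5,19.2,-10.7,0,0,0.2,255],[19,23.5,-10.7,0,0,0.4,255],[22.5,27.9,-10.7,0,0,0.4,255],[24.4,30.3,-10.7,0,0,0.4,255],[24.4,30.3,-10.7,0,0,0.4,255],[24.4,30.3,-8,0,0,0.4,255],[24.4,30.3,-4,0,0,0.4,255],[24.4,30.3,-0.5,0,0,0.4,255],[24.4,30.3,0.5,0,0,0.4,255],[24.4,30.3,0.5,0,0,0.4,255],[24.4,30.3,0.5,0,0,0.4,255]])

```text
clock: 33.55
position: [604.9, -9.3, 48.7]
ee_rot: [0.654, 0.756, -0.0, 0.0]
contact_force: [0.4, -0.2, -1.2]
gripper_width: 59.6
```

Run:
```python
from h import *
plan((604.3,-9,13,98.3))
for n in("top","scene"):
    P,C,U=cloud(n)
    q=P[(np.hypot(P[:,0]-340,P[:,1]+303)<100)&(P[:,2]>38)&(P[:,2]<52)];print(n,len(q),rect(q))
p,d=arm.get_image("scene"); cv2.imwrite("pics/s3.png",p)
```

```text
at [604.9  -9.3  48.7] t 33.55 yaw 98.3 F [ 0.4 -0.2 -1.2] w 59.6
[604.3, -9, 13, 98.3] -> [0.04, -0.05, 3.57] [-0.0, 0.0, 0.0]
top 2490 [array([ 338.8, -302.6]), array([110.4,  92.7]), np.float64(11.8)]
scene 2599 [array([ 340.8, -303.6]), array([112.8,  91.9]), np.float64(10.8)]
```

View pics/s3.png

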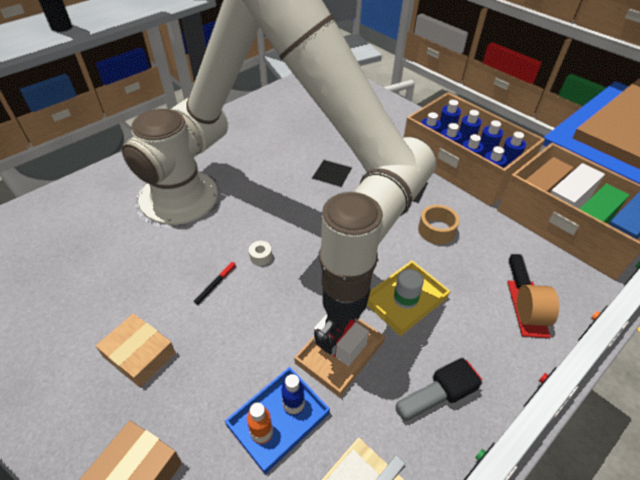

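The red-banded carton hangs over the card tray at (350,340), lined up with it. The brown carton hasn't moved. Lowering now.

Emit:
move_arm(targets=[[0,0,1.5,0,0,0,255],[0,0,2.6,0,0,0,255],[0,0,3.1,0,0,0,255],[0,0,3.35,0,0,0,255],[0,0,3.55,0,0,0,255],[0,0,3.55,0,0,0,255],[0,0,3.55,0,0,0,255]])

```text
clock: 34.58
position: [603.0, -9.5, 13.2]
ee_rot: [0.654, 0.757, -0.002, -0.001]
contact_force: [-6.9, 0.7, 8.3]
gripper_width: 59.5
```

Emit:
move_arm(targets=[[0,0,0,0,0,0,90],[0,0,0,0,0,0,50],[0,0,0,0,0,0,0],[0,0,0,0,0,0,0],[0,0,0,0,0,0,0],[0,0,-3,0,0,0,0],[0,0,-7,0,0,0,0],[0,0,-12,0,0,0,0],[0,0,-16,0,0,0,0],[0,0,-16,0,0,0,0],[0,0,-16,0,0,0,0]])

```text
clock: 35.95
position: [603.6, -9.2, 170.9]
ee_rot: [0.654, 0.756, -0.002, -0.002]
contact_force: [-0.7, -0.6, 0.4]
gripper_width: 85.2
```

Run:
```python
from h import *
plan((373,295.7,170,102))
for n in("top","scene"):
    P,C,U=cloud(n)
    def near(x,y,r,lo,hi): return P[(np.hypot(P[:,0]-x,P[:,1]-y)<r)&(P[:,2]>lo)&(P[:,2]<hi)]
    for k,a in dict(red=(604,-9,60,45,60),green=(373,296,45,40,54),blueb=(624,-148,25,96,110),orb=(624,-221,25,96,110)).items():
        q=near(*a); print(n,k,len(q),rect(q) if len(q)>4 else '')
```

```text
at [603.6  -9.2 170.9] t 35.95 yaw 98.3 F [-0.7 -0.6  0.4] w 85.2
[373, 295.7, 170, 102] -> [33.49, -18.43, 0.17] [-0.3, -0.0, -3.7]
top red 1239 [array([601.6, -10.2]), array([83.5, 59.3]), np.float64(8.7)]
top green 735 [array([373.4, 296. ]), array([60.5, 46.2]), np.float64(12.2)]
top blueb 117 [array([ 622.2, -147.6]), array([21.5, 20.9]), np.float64(30.7)]
top orb 115 [array([ 620.2, -220.8]), array([21.6, 20.6]), np.float64(3.6)]
scene red 1295 [array([603.4, -12.1]), array([84.5, 63.3]), np.float64(7.8)]
scene green 0 
scene blueb 151 [array([ 625. , -148.5]), array([20.3, 21.4]), np.float64(47.8)]
scene orb 175 [array([ 624. , -221.9]), array([22. , 22.7]), np.float64(78.8)]
```

Emit:
move_arm(targets=[[3,-1.6,0,0,0,0,0],[7.5,-4.1,0,0,0,-1,0],[12,-6.6,0,0,0,-1,0],[17,-9.4,0,0,0,-2,0],[22,-12.1,0,0,0,-3,0],[27,-14.9,0,0,0,-3.7,0],[31,-17.1,0,0,0,-3.7,0],[33.5,-18.4,0,-0.2,0,-3.8,0],[33.5,-18.4,3,-0.2,0,-3.8,0],[33.5,-18.4,7,-0.2,0,-3.8,0],[33.5,-18.4,10,-0.2,0,-3.8,0],[33.5,-18.4,10,-0.2,0,-3.8,0],[33.5,-18.4,10,-0.2,0,-3.8,0]])

```text
clock: 37.67
position: [373.9, 296.1, 72.5]
ee_rot: [0.629, 0.778, 0.0, 0.0]
contact_force: [0.3, 0.4, -0.1]
gripper_width: 85.7
```

Run:
```python
from h import *
plan((373.4,295.8,12,102.1))
```

```text
at [373.9 296.1  72.5] t 37.675 yaw 102.1 F [ 0.3  0.4 -0.1] w 85.7
[373.4, 295.8, 12, 102.1] -> [-0.02, -0.05, 6.05] [0.0, 0.0, 0.0]
```

Emit:
move_arm(targets=[[0,0,2,0,0,0,0],[0,0,4,0,0,0,0],[0,0,5.5,0,0,0,0],[0,0,6,0,0,0,0],[0,0,6,0,0,0,0],[0,0,6,0,0,0,255],[0,0,6,0,0,0,255],[0,0,6,0,0,0,255],[0,0,6,0,0,0,255],[0,0,6,0,0,0,255],[0,0,6,0,0,0,255],[0,0,6,0,0,0,255]])

```text
clock: 39.17
position: [373.8, 296.2, 12.7]
ee_rot: [0.629, 0.778, 0.001, 0.0]
contact_force: [-1.0, 0.7, 5.5]
gripper_width: 43.2
```

Run:
```python
from h import *
plan((340,-303,170,101.4),(340,-303,60,101.4))
```

```text
at [373.8 296.2  12.7] t 39.175 yaw 102.1 F [-1.   0.7  5.5] w 43.2
[340, -303, 170, 101.4] -> [-57.87, -15.87, -15.77] [0.1, -0.0, 0.7]
[340, -303, 60, 101.4] -> [-57.87, -15.88, -4.77] [0.1, -0.0, 0.7]
```

Emit:
move_arm(targets=[[0,0,-1.5,0,0,0,255],[0,0,-4,0,0,0,255],[0,0,-8,0,0,0,255],[-2,1,-11,0,0,0,255],[-6,3,-12,0,0,0,255],[-11,4,-12,0,0,0,255],[-16,4.5,-12,0,0,0,255],[-21,4.5,-12,0,0,0,255],[-26,3.5,-12,0,0,0,255],[-31,2,-12,0,0,0.2,255],[-36,0,-12,0,0,0.4,255],[-41,-3,-12,0,0,0.7,255],[-46,-6.8,-12,0,0,0.7,255],[-51,-10.8,-12,0,0,0.7,255],[-55,-13.8,-12,0,0,0.7,255],[-57.9,-15.9,-12,0,0,0.7,255],[-57.9,-15.9,-10,0,0,0.7,255],[-57.9,-15.9,-7,0,0,0.7,255],[-57.9,-15.9,-6,0,0,0.7,255],[-57.9,-15.9,-6,0,0,0.7,255]])

```text
clock: 41.68
position: [338.9, -303.6, 71.8]
ee_rot: [0.633, 0.774, -0.001, -0.001]
contact_force: [0.6, 0.1, 0.1]
gripper_width: 43.4
```

Emit:
move_arm(targets=[[0,0,0,0,0,0,255],[0,0,0,0,0,0,255]])

```text
clock: 41.92
position: [340.0, -303.9, 73.1]
ee_rot: [0.633, 0.774, 0.0, 0.001]
contact_force: [0.2, 0.5, -0.6]
gripper_width: 43.3
```

Run:
```python
from h import *
plan((340,-303,58,101.4),(340,-303,54.5,101.4))
p,d=arm.get_image("scene"); cv2.imwrite("pics/s4.png",p)
```

```text
at [ 340.  -303.9   73.1] t 41.925 yaw 101.4 F [ 0.2  0.5 -0.6] w 43.3
[340, -303, 58, 101.4] -> [0.09, 0.02, 1.51] [0.1, 0.1, 0.0]
[340, -303, 54.5, 101.4] -> [0.09, 0.02, 1.86] [0.1, 0.1, 0.0]
```

View pics/s4.png

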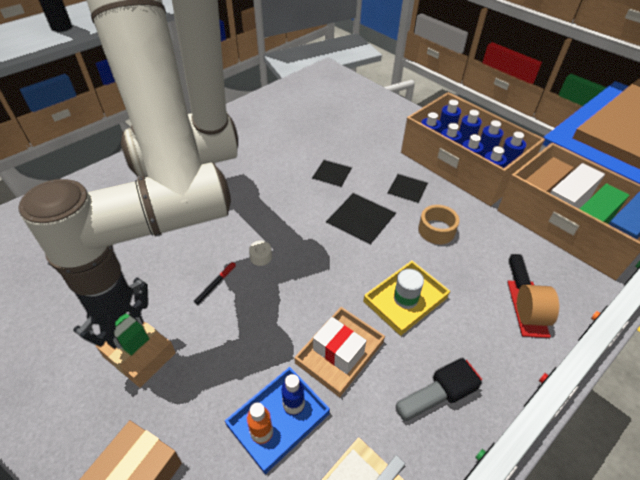

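The green carton hangs over the brown one at (130,335). The red-banded carton lies flat in its tray at (340,345). Lowering now.

Emit:
move_arm(targets=[[0.05,0,0.7,0,0,0,255],[0.08,0,1.2,0,0,0,255],[0.08,0,1.5,0,0,0,255],[0.08,0,1.7,0,0,0,255],[0.08,0,1.8,0,0,0,255],[0.08,0,1.8,0,0,0,255]])

```text
clock: 42.72
position: [339.0, -303.0, 54.7]
ee_rot: [0.633, 0.774, -0.0, 0.0]
contact_force: [-2.2, -0.2, 4.6]
gripper_width: 43.3
```

Emit:
move_arm(targets=[[0,0,0,0,0,0,120],[0,0,0,0,0,0,60],[0,0,0,0,0,0,0],[0,0,0,0,0,0,0],[0,0,0,0,0,0,0],[0,0,-3,0,0,0,0],[0,0,-7,0,0,0,0],[0,0,-12,0,0,0,0],[0,0,-16,0,0,0,0],[4,0,-17,0,0,0,0],[9,0,-17,0,0,0,0],[14,0,-17,0,0,0,0],[19,0,-17,0,0,0,0],[24,3,-17,0,0,0,0],[28,5,-17,0,0,0,0],[30,5,-17,0,0,0,0],[30,5,-17,0,0,0,0]])

```text
clock: 44.85
position: [328.7, 1.9, 224.1]
ee_rot: [0.632, 0.775, -0.0, 0.0]
contact_force: [-0.2, -0.7, -0.6]
gripper_width: 85.5
```

Run:
```python
from h import *
plan()
for n in("top","scene"):
    p,d=arm.get_image(n); cv2.imwrite(f"pics/{n}5.png",p)
    P,C,U=cloud(n,p,d)
    def near(x,y,r,lo,hi): return P[(np.hypot(P[:,0]-x,P[:,1]-y)<r)&(P[:,2]>lo)&(P[:,2]<hi)]
    for k,a in dict(green=(340,-303,60,82,97),brown=(340,-303,95,38,50),red=(604,-9,60,45,60),blueb=(624,-148,25,96,110),orb=(624,-221,25,96,110),tin=(610,186,40,68,82)).items():
        q=near(*a); print(n,k,len(q),rect(q) if len(q)>4 else '')
```

```text
at [328.7   1.9 224.1] t 44.85 yaw 101.6 F [-0.2 -0.7 -0.6] w 85.5
top green 764 [array([ 338.6, -302.7]), array([59.3, 47.1]), np.float64(10.8)]
top brown 1497 [array([ 339. , -303.1]), array([110.4,  93.2]), np.float64(12.1)]
top red 1252 [array([601.5, -10.4]), array([83.3, 59.3]), np.float64(8.9)]
top blueb 117 [array([ 623.5, -147.2]), array([20.2, 21.7]), np.float64(73.8)]
top orb 116 [array([ 620.5, -219.7]), array([21.4, 21.6]), np.float64(2.0)]
top tin 595 [array([609.6, 186.8]), array([51.5, 52.8]), np.float64(16.2)]
scene green 801 [array([ 339.7, -304.5]), array([63.4, 46.2]), np.float64(10.4)]
scene brown 1537 [array([ 341.5, -303.4]), array([112.5,  91.4]), np.float64(11.2)]
scene red 1312 [array([603.5, -11.7]), array([83.9, 62.5]), np.float64(8.5)]
scene blueb 154 [array([ 624.6, -148.2]), array([20.3, 21.9]), np.float64(48.7)]
scene orb 173 [array([ 623.6, -221.7]), array([22.2, 23.1]), np.float64(78.6)]
scene tin 449 [array([610.2, 184.7]), array([51.9, 53.9]), np.float64(73.8)]
```

View pics/top5.png

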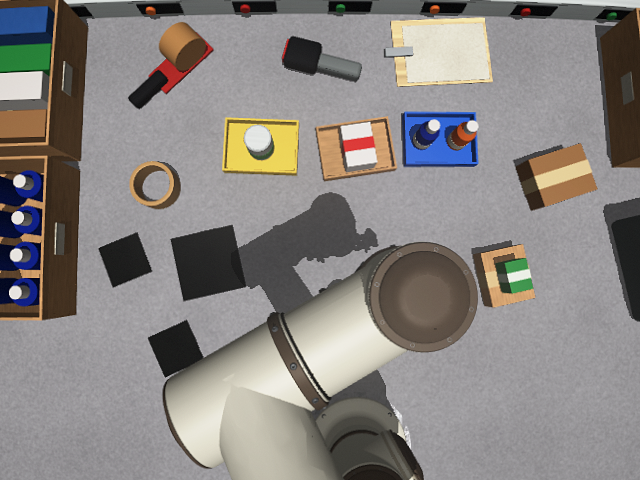

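View pics/scene5.png

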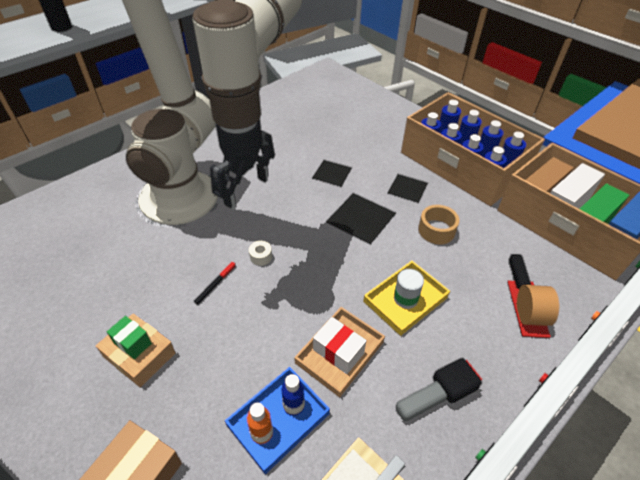

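Everything is in place: the green carton is centred on the brown one (top view (518,275)), the goods are in their trays, and the arm is clear. Handing in.

```bash
python3 -c "
from bench import arm
print(arm.job_done(), arm.read_state()['clock'])"
```

```text
the job is handed in; nothing more can be done
the job is handed in; nothing more can be done
```

The job is finished and handed in at about 45 s of the 134 s allowed. `job_done` gives no verdict, so what follows rests on my last camera and force checks.

- **Order of work:** I placed the orange bottle and then the blue one in the blue tray. The tin went into the yellow tray. The green carton went onto the 130 mm mat, the red-banded carton into the cardboard tray, and the green carton back onto the brown one.
- **Standing goods:** Both bottles stand in the blue tray about 73 mm apart, and the tin stands in the yellow tray.
- **Red-banded carton:** It lies flat in its tray, lined up within about 1° and 3 mm of the centre.
- **Green carton:** It is flat on the brown carton, within 1 to 2 mm and 1° of centred.
- **Brown carton:** It has not moved, to within about 1 mm.
- **Forces:** The contact forces I read, at the end of each move, stayed under about 11 N. The arm ended clear of everything.

No check failed. The two cameras differed from each other by 1 to 3.5 mm, slightly more than the stated 2 mm calibration, so I averaged them.

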